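# Open the dial lock of the sample strongbox and present its shackle

### The arm

A 6-joint arm with a two-finger parallel gripper is mounted at the origin on a cart in front of the work surface, level with it; the furniture and walls round the work are solid. World frame = base frame: x ahead of the robot, y to its left, z up, the work surface at z = 0. Lengths are in m, angles in rad, forces in N, time in s.
With the tool pointing down it reaches from about 0.35 to 0.775 m from the base axis. Payload 5.5 kg.
Tool frame: the origin (TCP) lies at the very end of the fingers, on their centre line; the grasp point (between the pads) lies ctrl.pinch_z behind it (ctrl.pinch_z is the distance from the TCP to the grasp point, in m); z points along the fingers, y is the line along which they close (so a half turn about z gives the same grasp; the last joint's range is limited). The gripper opens to 85 mm and grips with 20 to 120 N. Pads are 22 mm wide; open, the fingers measure 114 mm over their backs; the gripper's body (76 mm by 85 mm) begins 54 mm behind the grasp point. The pads swing forward as they close: fully open they stand 13 mm farther back than shut.
Start: joints at [-1.383, 0.313, 0.046, 1.304, 0, 1.431], TCP at [0.185, -0.544, 0.231] pointing down, gripper open.
Joint ranges: [-2.76, 2.76], [-0.86, 1.69], [-1.03, 1.26], [-2.2, 2.34], [-1.47, 1.5], [-3.14, 3.14]. Speed limits (rad/s): [2.57, 2.57, 3.14, 3.14, 3.14, 3.14].

### API

Orientations are given as a unit quaternion [w, x, y, z].
In Python, from station import ctrl gives the robot as it stands.
- The arm moves only by the tool drive_tool, never from a script. Its arguments are lists of equal length, an entry for each row: "gripper": the finger opening in mm, from 0 to 85.4; "slide": the shift along the world's x, y, z in mm, a list of three; "yaw": the turn about the world's z in degrees. In form: {"gripper": [gripper, ...], "slide": [[x, y, z], ...], "yaw": [yaw, ...]}. A call has 1 to 10 rows; each row shifts and turns the commanded pose from where the row before left it; what a row does not reach is not made up. A row lasts 1/8 s, in which the tool goes at most 62.5 mm and 10.7 degrees, less where a joint would pass 70% of its speed; a pose out of reach is approached as far as the arm can. A call with a gripper value outside its range is refused whole. The fingers move at their own pace and stop on an object; the grip force is fixed at half the most. Time passes only in rows, so rows that do not move let the fingers close. It gives the time, the measured TCP pose, the force, the opening and the grip force at its end, in the units of the state.
- ctrl.sense(): the state, without advancing time (a new reading comes with each control period).
- ctrl.read_camera(name): name is "scene" or "top" or "wrist"; returns a dict with "img" (384x512x3 uint8, blue, green, red), "range_z" (384x512 float32, m along the optical axis (not along the pixel's ray), 0 where there is no reading), "camera_matrix" (3x3 intrinsics, pixels), "R" (3x3) and "t" (3): a world point X has camera coordinates R X + t. Camera axes: x right, y down, z forward; pixel columns grow to the right and rows downward; lengths in m; the calibration is good to about 2 mm. A picture is of the moment at which its call begins.
- ctrl.hand_in(): hands the job in; it is judged then, once.
The state is a dict: "clock": time; "joint_pos": joint angles; "joint_velocities": joint speeds; "effort": joint torques, N m; "tool_pos": TCP position; "orientation": TCP orientation; "wrist_force": force on the tool from outside, world axes, zero at the start; "ft_torque": the same for the moment, N m; "gripper_width": finger opening in m; "gripper_force": force on a finger pad.
Only numpy, scipy, OpenCV 4.12 (cv2) and the standard library are available. Lean on these libraries where they do the work, as an engineer would, in place of code of your own. Each camera call takes 0.05 s, during which the arm holds its last target. There are 200 camera calls.

### The job

Open the combination lock of the grey sample strongbox: turn the dial until its nose lines up with the raised index tab and it clicks into that notch (a first, false notch comes before it), and leave it there. Then take the steel shackle by its bow, pull it straight up out of the box without forcing it, and finish still gripping it: held still and upright in the air, its long leg's foot about 10 cm above the top of the box. Leave the beaker, carton and dish beside the box alone.

Things in the scene. Friction and masses are not known exactly. Their poses are not given: they have to be found in the camera images.
- box: grey steel strongbox, 150 (own x) x 230 (own y) x 62 mm high, fixed to the table. Origin: centre of its underside; z up. On top at own x = 0: the dial at own y = +55 mm, the shackle's two square holes (13 mm wide, 36 mm deep) at own y = -24 and -76 mm. A 3 mm hasp strap lies flat under the bow.
- dial (a joint): dial angle, rad, counterclockwise from above positive, -0.4 to 1.7. 0: nose at the index tab, the open notch. Starts at 1.0 to 1.45, so turn it clockwise. Friction about 0.03 N m, about 0.2 over the notches' humps. False notch at 0.6 (still locked). Let go within 0.12 of a notch it settles to within 0.06 of it; elsewhere it stays. The shackle is free only within about 0.08 of 0.
- dial_grip (a point): on the dial's axis 30 mm above the box's top: grip here. The dial is a dark 62 mm disc (its face 9.5 mm above the box) with an upright black bar grip, 14 mm thick, 46 mm long, its top 38.5 mm above the box. The point's x axis runs along the bar, away from the nose: grip across its y axis.
- dial_nose (a point): tip of the small pointed nose at one end of the bar grip, 33 mm from the dial's axis, with a short white line on it
- index_tab (a point): top of the small raised steel index tab, 12 x 5 x 5 mm, on the box's top at the robot's side of the dial, 46 mm from the dial's axis
- shackle: loose U-shaped steel shackle, 62 mm wide (own y), 10 mm thick, 75 mm high, about 0.15 kg. Origin midway between the legs, level with the long leg's foot; z up to the bow. Square 18 mm shoulders on both legs rest on the box. Below them the long leg (own y +26 mm, notched, near the dial) reaches 34 mm into its hole, the other 14 mm. While locked it lifts only a few mm.
- bow (a point): centre of the shackle's bow, on the axis of a level 10 mm round bar that runs along own y, straight for 34 mm; 36 mm above the top of the box while locked. Grip across own x, from above.
- foot (a point): centre of the underside of the shackle's long leg, 70 mm below the bow's axis; it must rise 34 mm to leave its hole
- beaker: small clear beaker, 45 mm wide, 57 mm high, standing behind the box (farther from the robot). Origin: centre of its underside. Leave alone.
- carton: small carton, 55 x 82 x 32 mm, beside the box at the shackle's end. Origin: centre of its underside. Leave alone.
- dish: glass dish with cover, 74 mm wide, 18 mm high, beside the box at the dial's end. Origin: centre of its underside. Leave alone.
Things that resemble listed ones, but are neither listed nor needed, are in the scene too. Leave any orange or purple look-alike of the shackle alone.

How it is judged:
On the way, in this order (a step that is already met when the one before it is completed fails the run):
1. the dial rests in the open notch at the index tab, the shackle still home (value of joint dial between -0.1 and 0.1 rad and z of foot in the frame of box below 0.036 m), for 0.3 s.
2. the shackle is pulled clear of its hole, in the fingers (z of foot in the frame of box above 0.066 m and contact force between the fingers and shackle above 1 N), for 0.1 s.
At the end, for the whole second after the job is handed in: The robot still grips the shackle and holds it still (under 0.05 m/s), within 0.3 rad of upright, its long leg's foot at least 70 mm above the top of the box and not touching the box; the dial still stands in the open notch (within 0.12 rad of 0) (z of foot in the frame of box above 0.132 m and angle between shackle's own z axis and vertical below 0.3 rad and contact force between the fingers and shackle above 1 N and contact force between shackle and box below 0.1 N and linear speed of shackle below 0.05 m/s and value of joint dial between -0.12 and 0.12 rad); the arm keeps its last pose, push and grip.
It fails at once if the shackle is forced up while the dial is not in the open notch (z of foot in the frame of box above 0.04 m and (value of joint dial above 0.25 rad or value of joint dial below -0.25 rad)).
It fails at once if a bystander is moved (distance of any of beaker, carton, dish from where it was at the start of the episode above 0.03 m).
It also fails if it takes over 42 s, if anything falls off the work surface, if the arm or the gripper's body presses on something with over 40 N, if the wrist force passes 120 N, or if a joint passes its speed limit or range.

## Working session

There is one attempt and no reset: what is moved stays moved. The work goes in short steps, Python scripts to look and compute and a tool call to move; the robot and the scene stay as the last step left them, time stands still between calls to the robot, and variables do not carry over. Pictures are saved under pics/ and viewed, at most 10 in all, crops included, and the job is handed in when it is done.

Besides the shell and the picture viewer there is one more tool, called after "Emit:" as name(argument=value, ...) on one line, values as JSON. drive_tool: Moves the arm, as the interface text tells. Its arguments: {"type":"object","properties":{"gripper":{"type":"array","items":{"type":"number"}},"slide":{"type":"array","items":{"type":"array","items":{"type":"number"}}},"yaw":{"type":"array","items":{"type":"number"}}},"required":["gripper","slide","yaw"]}

```bash
ls; mkdir -p pics
cat > h.py <<'E'
import numpy as np, cv2
from station import ctrl
def cam(n,save=None):
    c=ctrl.read_camera(n)
    if save: cv2.imwrite('pics/'+save,c['img'])
    return c
def ray(c,u,v):
    d=c['R'].T@np.linalg.inv(c['camera_matrix'])@np.array([u,v,1.]); o=-c['R'].T@c['t']; return o,d
def onplane(c,u,v,z):
    o,d=ray(c,u,v); return o+d*(z-o[2])/d[2]
def dep(c,u,v):
    o,d=ray(c,u,v); return o+d*c['range_z'][int(v),int(u)]
def two(c1,p1,c2,p2):
    o1,d1=ray(c1,*p1);o2,d2=ray(c2,*p2)
    s=np.linalg.lstsq(np.c_[d1,-d2],o2-o1,rcond=None)[0]
    a,b=o1+d1*s[0],o2+d2*s[1]; return (a+b)/2,np.linalg.norm(a-b)
E
python3 - <<'E'
from h import *
import pickle
a=cam('top');b=cam('scene')
pickle.dump((a,b),open('v0.pkl','wb'))
print(ctrl.pinch_z,ctrl.sense()['orientation'],a['R'],a['t'],a['camera_matrix'])
cv2.imwrite('pics/top0.png',cv2.resize(a['img'],(800,600),interpolation=cv2.INTER_CUBIC));cv2.imwrite('pics/scene0.png',cv2.resize(b['img'],(800,600),interpolation=cv2.INTER_CUBIC))
E
```

```text
pics
0.0187 [-8.27299304e-04  9.86602725e-01  1.63139136e-01 -1.44161998e-05] [[ 1.29406413e-04 -9.99937629e-01  1.11678423e-02]
 [-9.94221391e-01 -1.32750738e-03 -1.07340875e-01]
 [ 1.07349006e-01 -1.10894171e-02 -9.94159552e-01]] [0.04712261 0.55933966 0.86536048] [[367.0371267    0.         254.44079834]
 [  0.         367.0371267  189.69634383]
 [  0.           0.           1.        ]]
```

View pics/top0.png

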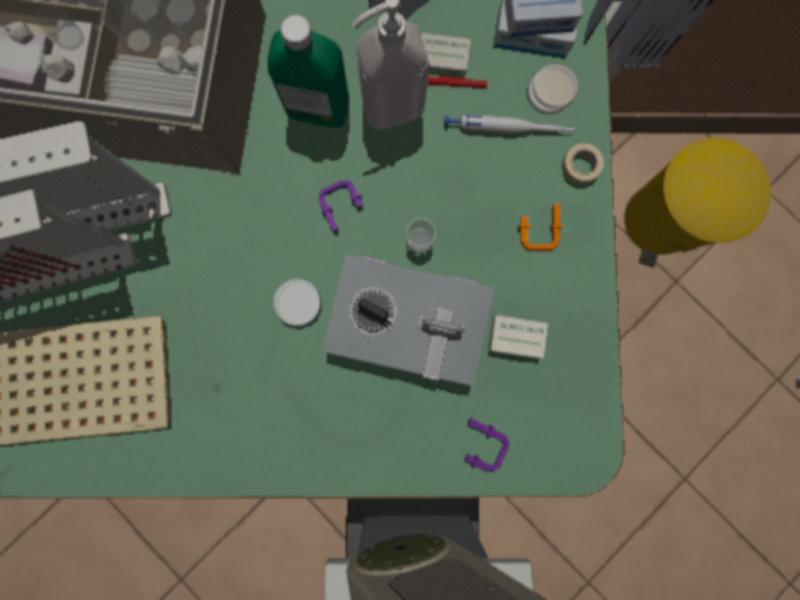

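View pics/scene0.png

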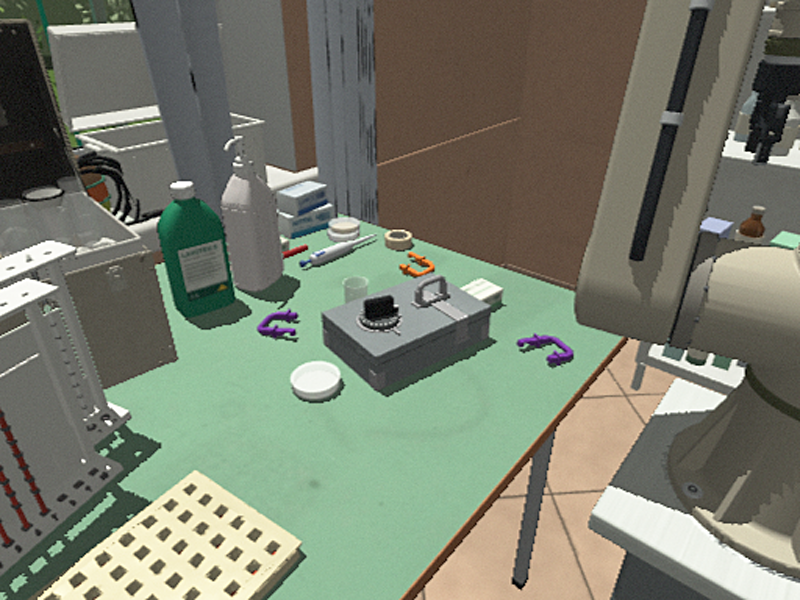

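The top view shows the box at about (410,320), its dial bar at (374,309) and the shackle bow at (442,327), all in 800x600 pixels. In the scene view they are at (379,307) and (430,290). Next I'll measure them from both views.

Run:
```python
from h import *
import pickle
a,b=pickle.load(open('v0.pkl','rb'))
def cloud(c):
    v,u=np.mgrid[0:384,0:512]; K=np.linalg.inv(c['camera_matrix'])
    p=np.stack([u,v,np.ones_like(u)],-1)@K.T*c['range_z'][...,None]
    return (p-c['t'])@c['R']
for n,c,d,s in (('top',a,(374,309),(442,327)),('scene',b,(379,307),(430,290))):
    P=cloud(c)
    for nm,(x,y),r in (('dial',d,25),('bow',s,22)):
        u,v=int(x*.64),int(y*.64);k=int(r*.64)
        Q=P[v-k:v+k+1,u-k:u+k+1].reshape(-1,3)
        m=(Q[:,2]>.088)&(Q[:,2]<.12)
        q=Q[m]
        if len(q)<5: print(n,nm,len(q),np.percentile(Q[:,2],[5,50,95]));continue
        (cx,cy),wh,an=cv2.minAreaRect((q[:,:2]*1000).astype(np.float32))
        e=np.linalg.svd(q[:,:2]-q[:,:2].mean(0))[2][0]
        print(n,nm,len(q),q.mean(0).round(4),'z95',np.percentile(q[:,2],95).round(4),'rect',cx,cy,wh,'ang',np.degrees(np.arctan2(e[1],e[0])))
    # triangulation
print(two(a,(374*.64,309*.64),b,(379*.64,300*.64)),two(a,(442*.64,327*.64),b,(430*.64,285*.64)))
# box top from top cam
P=cloud(a);m=((P[...,2]>.055)&(P[...,2]<.07)).astype(np.uint8);m[:,:200]=0;m[:, 325:]=0;m[:160]=0;m[255:]=0
q=P[m>0];print('box',cv2.minAreaRect((q[:,:2]*1000).astype(np.float32)),np.median(q[:,2]))
im=np.hstack([cv2.resize(a['img'][160:250,205:320],None,fx=3.4,fy=3.4,interpolation=cv2.INTER_CUBIC),cv2.resize(b['img'][160:250,205:320],None,fx=3.4,fy=3.4,interpolation=cv2.INTER_CUBIC)])
print(im.shape);cv2.imwrite('pics/crop0.png',im)
```

```text
top dial 130 [0.5343 0.0851 0.0999] z95 0.1026 rect 534.570556640625 85.25367736816406 (45.25706481933594, 13.8994779586792) ang 62.33670459350593
top bow 119 [ 0.5115 -0.0163  0.0999] z95 0.1048 rect 511.7666931152344 -16.660385131835938 (60.42073059082031, 9.845181465148926) ang -102.7539203987754
scene dial 114 [0.5317 0.0906 0.0948] z95 0.0985 rect 534.2460327148438 88.07998657226562 (44.919189453125, 16.96010971069336) ang -118.4605457425066
scene bow 76 [ 0.5098 -0.0097  0.096 ] z95 0.1006 rect 510.15728759765625 -12.708972930908203 (56.972164154052734, 8.458952903747559) ang 76.0230828260628
(array([0.53490831, 0.08292065, 0.09211736]), np.float64(0.0018441532007272032)) (array([ 0.50996828, -0.01550316,  0.08574938]), np.float64(0.003519820666205532))
box ((521.6472778320312, 32.113616943359375), (230.33326721191406, 153.0807342529297), 77.1073989868164) 0.06235927168453955
(306, 782, 3)
```

View pics/crop0.png

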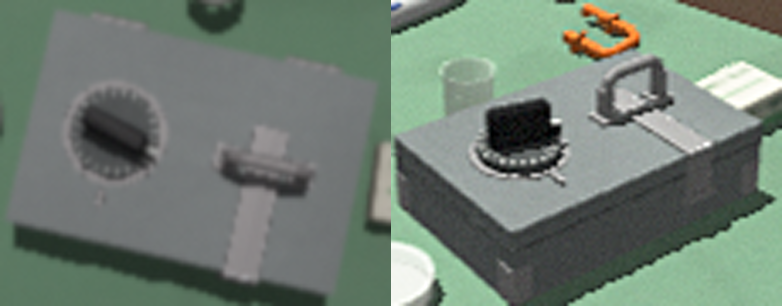

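Both views agree. The box centre is at (522,32) mm, its yaw is about -12.9°, and the dial axis is near (534,85). The nose points to about 242° in world yaw, so the dial stands about 75° (1.31 rad) from the tab. The bow is near (511,-16.5). I'll move above the dial, turning +223° so the last joint stays inside its range.

Emit:
drive_tool(gripper=[85,85,85,85,85,85,85,85,85,85], slide=[[27,48,0],[27,48,0],[27,48,0],[27,48,0],[27,48,0],[27,48,0],[27,48,0],[27,48,0],[27,48,0],[27,48,0]], yaw=[10,10,10,10,10,10,10,10,10,10])

```text
clock: 1.35
tool_pos: [0.4556, -0.0627, 0.2312]
orientation: [0.0, 0.507, 0.862, -0.0]
wrist_force: [0.4, -0.4, 0.3]
gripper_width: 0.085
gripper_force: 0.0
```

Emit:
drive_tool(gripper=[85,85,85,85,85,85,85,85,85,85], slide=[[27,48,0],[27,48,0],[25,53,0],[0,0,0],[0,0,0],[0,0,0],[0,0,0],[0,0,0],[0,0,0],[0,0,0]], yaw=[10,10,10,10,10,10,10,10,10,10])

```text
clock: 2.6
tool_pos: [0.5338, 0.0846, 0.2308]
orientation: [-0.001, -0.335, 0.942, 0.0]
wrist_force: [0.0, -0.2, 0.4]
gripper_width: 0.0845
gripper_force: 0.0
```

Emit:
drive_tool(gripper=[85,85,85,85], slide=[[0,0,-15],[0,0,-15],[0,0,0],[0,0,0]], yaw=[10,10,3.5,0])

```text
clock: 3.1
tool_pos: [0.5337, 0.0846, 0.2007]
orientation: [-0.001, -0.517, 0.856, 0.0]
wrist_force: [-1.0, -0.2, 0.2]
gripper_width: 0.0852
gripper_force: 0.0
```

Run:
```python
from h import *
import pickle
c=cam('wrist','w1.png');pickle.dump(c,open('w1.pkl','wb'))
s=ctrl.sense();print(s['clock'],s['tool_pos'],s['orientation'],s['joint_pos'])
v,u=np.mgrid[0:384,0:512]
P=(np.stack([u,v,np.ones_like(u)],-1)@np.linalg.inv(c['camera_matrix']).T*c['range_z'][...,None]-c['t'])@c['R']
for nm,(x,y),r in (('dial',(.534,.085),.03),('bow',(.511,-.0165),.036)):
    m=(np.hypot(P[...,0]-x,P[...,1]-y)<r)&(P[...,2]>.088)&(P[...,2]<.115)
    q=P[m]
    if len(q)<9: print(nm,len(q));continue
    e=np.linalg.svd(q[:,:2]-q[:,:2].mean(0),full_matrices=False)[2][0]
    print(nm,len(q),q.mean(0),np.percentile(q[:,2],[5,50,95]),cv2.minAreaRect((q[:,:2]*1000).astype(np.float32)),np.degrees(np.arctan2(e[1],e[0])))
```

```text
3.15 [0.53393913 0.08457132 0.20103953] [-3.02849151e-04 -5.16612297e-01  8.56219362e-01  2.15963558e-04] [ 8.52030623e-03  2.57943274e-01 -1.03512789e-01  1.21008150e+00
  6.32309585e-05 -1.07725905e+00]
dial 974 [0.53305158 0.08215607 0.09949718] [0.09723715 0.09978122 0.1009952 ] ((533.6758422851562, 83.75845336914062), (45.508514404296875, 13.678751945495605), 62.114234924316406) 61.69863013406443
bow 1201 [ 0.51061425 -0.01757154  0.10009258] [0.09241914 0.10113586 0.10325213] ((510.82781982421875, -18.13752555847168), (61.117740631103516, 10.061126708984375), 77.3230209350586) 77.09289050166541
```

View pics/w1.png

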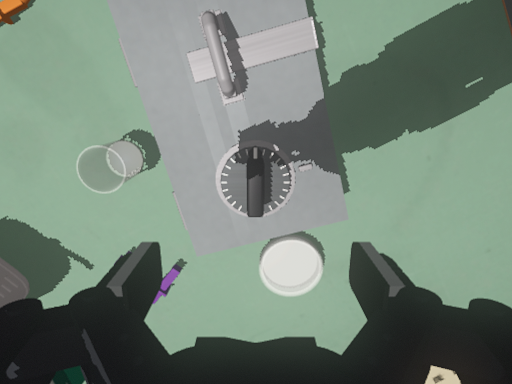

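The wrist view shows the dial centre at (255,180), the nose at the bar's upper end near (255,148) and the index tab at (303,167) to its right. The bar sits centred between the fingers and lined up with them, so I'll descend and grip.

Emit:
drive_tool(gripper=[85,85,85,60,40,0,0,0,0,0], slide=[[0,0,-45],[0,0,-45],[0,0,-25],[0,0,-10],[0,0,0],[0,0,0],[0,0,0],[0,0,0],[0,0,0],[0,0,0]], yaw=[0,0,0,0,0,0,0,0,0,0])

```text
clock: 4.4
tool_pos: [0.5342, 0.0851, 0.0779]
orientation: [0.001, -0.517, 0.856, 0.0]
wrist_force: [-3.1, 1.3, 5.5]
gripper_width: 0.0126
gripper_force: 60.8
```

Run:
```python
from h import *
import pickle
c=pickle.load(open('w1.pkl','rb'))
t=onplane(c,303,167,.067);d=np.array([.534,.085])
im=c['img'][140:200,280:330];g=cv2.cvtColor(im,cv2.COLOR_BGR2GRAY);v,u=np.where(g>165);
print(t,np.hypot(*(t[:2]-d)),np.degrees(np.arctan2(*(t[:2]-d)[::-1])),len(u),u.mean()+280 if len(u) else 0,v.mean()+140 if len(u) else 0)
```

```text
[0.49104508 0.09298879 0.067     ] 0.04369148659941621 169.46445089029655 247 292.6356275303644 178.3846153846154
```

Emit:
drive_tool(gripper=[0,0,0,0,0,0,0,0,0,0], slide=[[0,0,0],[0,0,0],[0,0,0],[0,0,0],[0,0,0],[0,0,0],[0,0,0],[0,0,0],[0,0,0],[0,0,0]], yaw=[-9,-9,-9,-9,-9,-9,-9,-9,-3,0])

```text
clock: 5.65
tool_pos: [0.5342, 0.085, 0.0779]
orientation: [0.001, 0.111, 0.994, 0.0]
wrist_force: [-3.6, 1.5, 5.6]
gripper_width: 0.0129
gripper_force: 60.8
```

Run:
```python
from h import *
s=ctrl.sense();q=s['orientation'];print(np.degrees(2*np.arctan2(q[2],q[1]))%360,s['wrist_force'],s['ft_torque'],s['tool_pos'])
```

```text
167.27371615598955 [-3.61880445  1.54036426  5.63672064] [0.19046682 0.61257591 0.02921563] [0.53418988 0.08503626 0.07786557]
```

Emit:
drive_tool(gripper=[40,40,40,40,60,85,85,85], slide=[[0,0,0],[0,0,0],[0,0,0],[0,0,30],[0,0,45],[0,0,45],[0,0,0],[0,0,0]], yaw=[0,0,0,0,0,0,0,0])

```text
clock: 6.65
tool_pos: [0.5339, 0.0845, 0.1958]
orientation: [-0.0, 0.111, 0.994, 0.0]
wrist_force: [-0.2, 0.1, 0.1]
gripper_width: 0.085
gripper_force: 0.0
```

Run:
```python
from h import *
c=cam('wrist','w2.png')
v,u=np.mgrid[0:384,0:512]
P=(np.stack([u,v,np.ones_like(u)],-1)@np.linalg.inv(c['camera_matrix']).T*c['range_z'][...,None]-c['t'])@c['R']
for nm,(x,y),r in (('dial',(.534,.085),.03),('bow',(.511,-.0165),.036)):
    m=(np.hypot(P[...,0]-x,P[...,1]-y)<r)&(P[...,2]>.09)&(P[...,2]<.115)
    q=P[m]
    if len(q)<9: print(nm,len(q));continue
    e=np.linalg.svd(q[:,:2]-q[:,:2].mean(0),full_matrices=False)[2][0]
    print(nm,len(q),q.mean(0),np.percentile(q[:,2],[5,50,95]),cv2.minAreaRect((q[:,:2]*1000).astype(np.float32)),np.degrees(np.arctan2(e[1],e[0])))
```

```text
dial 1011 [0.5323945  0.08504407 0.099497  ] [0.09710636 0.09979588 0.10096767] ((534.2515258789062, 84.79149627685547), (13.527315139770508, 46.41270446777344), 77.02227783203125) -13.068940332211323
bow 886 [ 0.51047939 -0.01405076  0.10004704] [0.09309984 0.10106546 0.10310522] ((510.93963623046875, -16.069122314453125), (56.43690872192383, 9.827418327331543), 76.84902954101562) -103.47989508869047
```

View pics/w2.png

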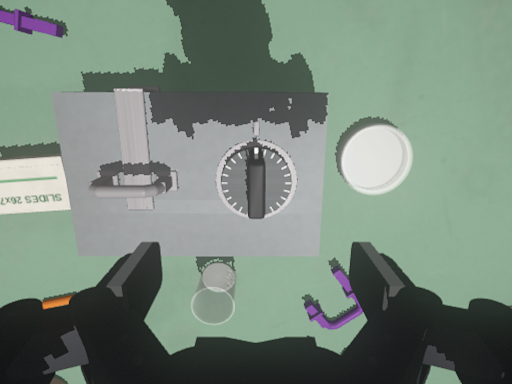

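The wrist view shows the nose lined up with the tab at (255,130), and the bar at -13.1° matches the box yaw of -12.9°. The dial has settled in the open notch. Next is the shackle: the bow centre is at (511,-17) and I need a quarter turn.

Emit:
drive_tool(gripper=[85,85,85,85,85,85,85,85,85,85], slide=[[-5,-20,0],[-5,-20,0],[-5,-20,0],[-5,-20,0],[-3,-21,0],[0,0,0],[0,0,0],[0,0,0],[0,0,0],[0,0,0]], yaw=[10,10,10,10,10,10,10,10,9.7,0])

```text
clock: 7.95
tool_pos: [0.5101, -0.0163, 0.1947]
orientation: [-0.001, -0.622, 0.783, 0.001]
wrist_force: [0.5, 0.1, 0.7]
gripper_width: 0.0854
gripper_force: 0.0
```

Emit:
drive_tool(gripper=[85,85,85,60,35,0,0,0,0,0], slide=[[0,0,-45],[0,0,-45],[0,0,-20],[0,0,-7],[0,0,0],[0,0,0],[0,0,0],[0,0,0],[0,0,0],[0,0,0]], yaw=[0,0,0,0,0,0,0,0,0,0])

```text
clock: 9.2
tool_pos: [0.5118, -0.0165, 0.0804]
orientation: [0.001, -0.622, 0.783, -0.001]
wrist_force: [-0.3, -0.1, 5.0]
gripper_width: 0.0076
gripper_force: 58.5
```

Emit:
drive_tool(gripper=[0,0,0,0], slide=[[0,0,2],[0,0,3],[0,0,3],[0,0,0]], yaw=[0,0,0,0])

```text
clock: 9.7
tool_pos: [0.5111, -0.0164, 0.0874]
orientation: [-0.0, -0.622, 0.783, 0.0]
wrist_force: [-0.2, -0.2, -1.6]
gripper_width: 0.0077
gripper_force: 58.4
```

The shackle lifts freely with only its own weight on the wrist, so I'll pull it straight up.

Emit:
drive_tool(gripper=[0,0,0,0,0,0,0,0,0,0], slide=[[0,0,8],[0,0,8],[0,0,10],[0,0,12],[0,0,15],[0,0,18],[0,0,18],[0,0,18],[0,0,13],[0,0,8]], yaw=[0,0,0,0,0,0,0,0,0,0])

```text
clock: 10.95
tool_pos: [0.5114, -0.0165, 0.2164]
orientation: [0.0, -0.622, 0.783, -0.0]
wrist_force: [-0.2, 0.0, -2.5]
gripper_width: 0.008
gripper_force: 58.6
```

Emit:
drive_tool(gripper=[0,0,0,0], slide=[[0,0,0],[0,0,0],[0,0,0],[0,0,0]], yaw=[0,0,0,0])

```text
clock: 11.45
tool_pos: [0.5109, -0.0164, 0.2149]
orientation: [-0.0, -0.622, 0.783, 0.0]
wrist_force: [0.3, 0.5, -1.6]
gripper_width: 0.0082
gripper_force: 58.6
```

Run:
```python
from h import *
b=cam('scene');w=cam('wrist')
x=cv2.resize(b['img'][120:270,190:340],(500,500));y=cv2.resize(w['img'],(300,225))
o=np.zeros((500,800,3),np.uint8);o[:,:500]=x;o[:225,500:]=y;cv2.imwrite('pics/end.png',o)
s=ctrl.sense();print(s['tool_pos'],s['wrist_force'],s['gripper_force'],abs(s['joint_velocities']).max() if hasattr(s['joint_velocities'],'max') else s['joint_velocities'])
```

```text
[ 0.51099636 -0.01642112  0.2150717 ] [ 0.10295447  0.42743482 -1.2214297 ] 58.57974708080292 0.002472680835081536
```

View pics/end.png

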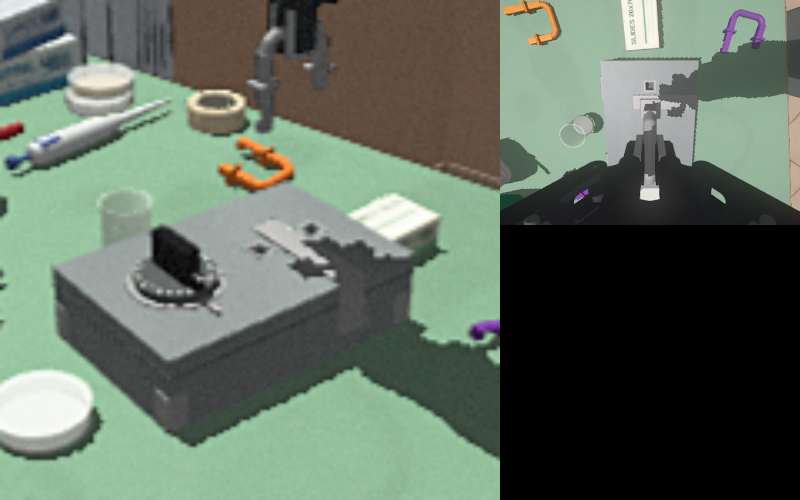

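The end picture shows the shackle hanging upright in the fingers at (290,60), well clear of its two empty holes at (260,245) and (310,230). The dial nose still points at the tab at (215,308).

```bash
python3 -c "
from station import ctrl
print(ctrl.hand_in())"
```

```text
the job is handed in; nothing more can be done
None
```

The job is handed in at about 11.5 s on the robot's clock: the dial rests in the open notch at the index tab, and the shackle is held still and upright in the gripper with its long foot about 10 cm above the box; the hand-in returned no verdict.

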